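Switch on and tare the laboratory balance that carries the cup

ROBOT

A 6-joint arm with a two-finger parallel gripper is mounted at the origin on the work surface. World frame = base frame: x ahead of the robot, y to its left, z up, the work surface at z = 0. Lengths are in mm, angles in rad, forces in N, time in s.
With the tool pointing down it reaches from about 350 to 725 mm from the base axis. Payload 4.3 kg.
Tool frame: the origin (TCP) lies on the mounting face of the last link; the fingertips stand 173 mm ahead of it and the grasp point (between the pads) lies bot.hold_point_z ahead of it (bot.hold_point_z is the distance from the TCP to the grasp point, in mm); z points along the fingers, y is the direction in which the jaws open and shut (so a half turn about z gives the same grasp; the last joint's range is limited). The gripper opens to 85 mm and grips with 20 to 120 N. Pads are 22 mm wide; open, the fingers measure 114 mm over their backs; the gripper's body (76 mm by 85 mm) begins 54 mm behind the grasp point. The pads swing forward as they close: fully open they stand 13 mm farther back than shut.
Start: joints at [1.029, 0.377, 0.081, 1.274, 0, 1.46], TCP at [240.644, 522.243, 404.729] pointing down, gripper open.
Joint ranges: [-2.72, 2.72], [-0.84, 1.66], [-1.02, 1.22], [-1.77, 2.12], [-1.37, 1.28], [-3.14, 3.14]. Speed limits (rad/s): [2.57, 2.57, 3.14, 3.14, 3.14, 3.14].

INTERFACE

Orientations are given as [roll, pitch, yaw] about the fixed x, y, z axes, in that order (R = Rz(yaw) Ry(pitch) Rx(roll)).
In Python, from plant import sensors, viewer, order, bot gives the robot as it stands.
- The arm moves only by the shell command python3 -m crank 'ROWS' [FORCE]. ROWS is JSON, a list of rows, each a list of 5 numbers: the shift along the world's x, y, z in mm, then the turn about the world's z in rad, then the opening, from 0 (shut) to 1 (fully open). In form: [[tx, ty, tz, yaw, grip], ...]. A call has 1 to 20 rows; each row is the pose to reach, as a shift and turn from the pose commanded when the call began; what a row does not reach only later rows make up. A row lasts 1/8 s, in which the tool goes at most 62.5 mm and 10.7 degrees, less where a joint would pass 70% of its speed; a pose out of reach is approached as far as the arm can. A call with a gripper value outside its range is refused whole. The fingers move at their own pace and stop on an object; FORCE is the grip in N (left out, the last holds). Time passes only in rows, so rows that repeat a pose let the fingers close. It gives the time, the measured TCP pose, the force and the opening at its end, in the units of the state.
- sensors.get_state(): the state, without advancing time (a new reading comes with each control period).
- viewer.get_image(name): name is "scene" or "top" or "wrist"; returns a dict with "color" (480x640x3 uint8, red, green, blue), "camera_matrix" (3x3 intrinsics, pixels), "extrinsics" (4x4, takes a point from camera to world coordinates); the wrist camera has in their place "T_tool_cam" (4x4, takes a point from camera to tool coordinates, whose origin is the TCP and whose axes are the flange's). Camera axes: x right, y down, z forward; pixel columns grow to the right and rows downward; lengths in mm; the calibration is good to about 2 mm. A picture is of the moment at which its call begins: read the wrist's pose just before it. There is no depth.
- order.sign_off(): hands the job in, once; it reports no verdict.
The state is a dict: "time_s": time; "joints": joint angles; "qd": joint speeds; "effort": joint torques, N m; "position": TCP position; "tool_rot": TCP orientation; "contact_force": force on the tool from outside, world axes, zero at the start; "moment": the same for the moment, N m; "opening": finger opening in mm.
Only numpy, scipy, OpenCV 4.12 (cv2) and the standard library are available. Lean on these libraries where they do the work, as an engineer would, in place of code of your own. Each camera call takes 0.05 s, during which the arm holds its last target.

TASK

Two identical balances stand on the bench. On the one with the white cup on its pan, gently press the round key with closed fingertips to switch it on and let it come up again, then press the long bar key to tare it, and withdraw. Press no other key, do not touch the other balance, do not move the cup, and leave everything else where it stands: nothing is to be picked up.

Things in the scene. Friction and masses are not known exactly. Their poses are not given: they have to be found in the camera images.
- loaded: the balance with the cup: a low cream laboratory balance, 240 mm (x) by 190 mm (y), fixed on the bench. Origin on the bench under its centre, x axis from key end to pan end, y to its left, z up. Top panel 40 mm above the bench; near its -x edge a row of three grey keys along y, 65 mm apart, at x = -95 mm, tops 50 mm above the bench. Nothing on it, cup included, is higher than 102 mm
- spare: the other balance, the same model with the same three keys, its pan empty; axes and sizes as for the first. The two may stand either way round, left or right
- loaded_pan (a point): centre of the top of the pan of the balance with the cup: a steel disc 124 mm across, 55 mm above the bench. Between keys and pan lies a low sloping display, its near edge 30 mm behind the key centres, up to 56 mm high
- loaded_on_top (a point): centre of the top of the balance with the cup's round key, 20 mm across, at the left end of the row (+y side of the balance): switches it on
- loaded_on (a joint): how far the balance with the cup's on key is pressed: 0 up, 0.005 m fully down; a sprung key that moves straight down: it starts to move at about 1.8 N, needs about 6 N to be fully down, counts as pressed beyond 3 mm, and springs back
- loaded_tare_top (a point): centre of the top of the balance with the cup's long bar key, 44 mm along the row by 16 mm, in the middle of the row: tares it
- loaded_tare (a joint): how far the balance with the cup's tare key is pressed: 0 up, 0.005 m fully down; a sprung key that moves straight down: it starts to move at about 1.8 N, needs about 6 N to be fully down, counts as pressed beyond 3 mm, and springs back
- loaded_mode_top (a point): centre of the top of the balance with the cup's small square key, 16 x 16 mm, at the right end of the row: changes the unit
- loaded_mode (a joint): how far the balance with the cup's mode key is pressed: 0 up, 0.005 m fully down; a sprung key that moves straight down: it starts to move at about 1.8 N, needs about 6 N to be fully down, counts as pressed beyond 3 mm, and springs back
- spare_on (a joint): how far the empty balance's on key is pressed: 0 up, 0.005 m fully down
- spare_tare (a joint): how far the empty balance's tare key is pressed: 0 up, 0.005 m fully down
- spare_mode (a joint): how far the empty balance's mode key is pressed: 0 up, 0.005 m fully down
- cup_mid (a point): the white cup on the pan, 48 mm across the rim, 45 mm high; point half-way up on its axis, 22.5 mm above the pan; z axis is the cup's axis
- cup2_mid (a point): a second white cup of the same kind (48 mm across, 45 mm high) on the bench in front of the empty balance; point half-way up its middle
- weight_mid (a point): a knobbed steel weight, 28 mm across, 38 mm high, on the bench in front of the balance with the cup; point half-way up its middle
- vial_mid (a point): a brown glass vial with black cap, 26 mm across, 55 mm high, standing between the balances; point half-way up its middle
- bottle1_mid (a point): a white plastic bottle, 60 mm across, 130 mm high, at the left; point half-way up its middle
- bottle2_mid (a point): another such white plastic bottle, 60 mm across, 130 mm high, at the left; point half-way up its middle
- glovebox_mid (a point): a cardboard box, 220 x 120 x 75 mm high, at the right; point half-way up its middle
- spatula_mid (a point): a spatula about 170 mm long lying flat on the bench, right of the balances, pointing away from the robot (point about 6 mm above the bench)
There are look-alikes about, which are no part of the job. Leave any black or blue look-alike of the part that bears cup_mid alone.

How it is judged (in metres and radians):
On the way, in this order (a step that is already met when the one before it is completed fails the run):
1. the round key of the balance with the cup is pressed, the bar key not (value of joint loaded_on above 0.003 m and value of joint loaded_tare below 0.001 m), for 0.05 s.
2. the round key has come up again (value of joint each of loaded_on, loaded_tare below 0.001 m), for 0.05 s.
3. the bar key of the same balance is pressed, the round key not (value of joint loaded_tare above 0.003 m and value of joint loaded_on below 0.001 m), for 0.05 s.
At the end, for the whole second after the job is handed in: After the round key and then the bar key of the balance with the cup were each pressed at least 3 mm down and released, all six keys are up (within 1 mm), the cup stands upright on the pan within 8 mm of where it was, and every bystander is within 15 mm of where it was (all of step 2 and value of joint each of loaded_mode, spare_on, spare_tare, spare_mode below 0.001 m and horizontal distance between cup_mid and loaded_pan below 0.035 m and z of cup_mid in the frame of loaded_pan between 0.018 and 0.027 m and distance of cup_mid from where it was at the start of the episode below 0.008 m and angle between cup_mid's own z axis and vertical below 0.1 rad and not (distance of any of cup2_mid, weight_mid, vial_mid, bottle1_mid, bottle2_mid, glovebox_mid, spatula_mid from where it was at the start of the episode above 0.015 m)); the robot touches nothing.
It fails at once if another key is pressed by more than 1.5 mm (value of joint any of loaded_mode, spare_on, spare_tare, spare_mode above 0.0015 m).
It fails at once if the other balance is touched (over 1 N) (contact force between any of the fingers, the arm and spare above 1 N).
It fails at once if the balance is pressed with more than 20 N (contact force between any of the fingers, the arm and loaded above 20 N).
It fails at once if the cup is moved more than 8 mm, tipped or lifted (distance of cup_mid from where it was at the start of the episode above 0.008 m or angle between cup_mid's own z axis and vertical above 0.3 rad).
It fails at once if another thing is moved more than 15 mm, lifted or knocked over (distance of any of cup2_mid, weight_mid, vial_mid, bottle1_mid, bottle2_mid, glovebox_mid, spatula_mid from where it was at the start of the episode above 0.015 m).
It also fails if it takes over 45 s, if anything falls off the work surface, if the arm or the gripper's body presses on something with over 40 N, if the wrist force passes 120 N, or if a joint passes its speed limit or range.

## Working session

There is one attempt and no reset: what is moved stays moved. The work goes in short steps, Python scripts to look and compute and a shell command to move; the robot and the scene stay as the last step left them, time stands still between calls to the robot, and variables do not carry over. Pictures are saved under pics/ and viewed, and the job is handed in when it is done.

```bash
mkdir -p pics; ls; python3 - <<'E'
from plant import sensors, viewer, order, bot
import cv2, numpy as np
s=sensors.get_state(); print({k:np.round(v,3).tolist() for k,v in s.items()}, bot.hold_point_z)
for n in ["scene","top","wrist"]:
    d=viewer.get_image(n); cv2.imwrite(f"pics/{n}0.png",d["color"][:,:,::-1])
    np.savez(f"{n}0.npz",**d)
    print(n,[ (k,np.round(v,3).tolist()) for k,v in d.items() if k!="color"])
E
```

```text
pics
{'time_s': 0.0, 'joints': [1.029, 0.378, 0.08, 1.274, -0.0, 1.461], 'qd': [0.0, -0.0, -0.0, 0.001, 0.0, 0.001], 'effort': [-0.0, -46.36, 26.987, 0.021, 0.0, -0.0], 'position': [240.456, 521.975, 403.763], 'tool_rot': [-3.14, -0.0, 2.71], 'contact_force': [0.042, 0.389, 0.44], 'moment': [-0.012, 0.03, -0.033], 'opening': 85.157} 154.70000000000002
scene [('camera_matrix', [[450.12, 0.0, 317.556], [0.0, 450.12, 238.008], [0.0, 0.0, 1.0]]), ('extrinsics', [[-0.673, 0.495, -0.549, 1149.784], [0.739, 0.429, -0.519, 484.564], [-0.021, -0.755, -0.655, 692.304], [0.0, 0.0, 0.0, 1.0]])]
top [('camera_matrix', [[470.728, 0.0, 322.228], [0.0, 470.728, 241.757], [0.0, 0.0, 1.0]]), ('extrinsics', [[0.029, -0.996, 0.087, 482.162], [-0.999, -0.028, 0.016, -26.486], [-0.014, -0.087, -0.996, 1370.056], [0.0, 0.0, 0.0, 1.0]])]
wrist [('camera_matrix', [[340.295, 0.0, 325.072], [0.0, 340.295, 243.778], [0.0, 0.0, 1.0]]), ('T_tool_cam', [[0.001, -0.961, -0.276, 69.399], [1.0, 0.001, 0.0, 0.013], [-0.0, -0.276, 0.961, 29.814], [0.0, 0.0, 0.0, 1.0]])]
```

View pics/top0.png

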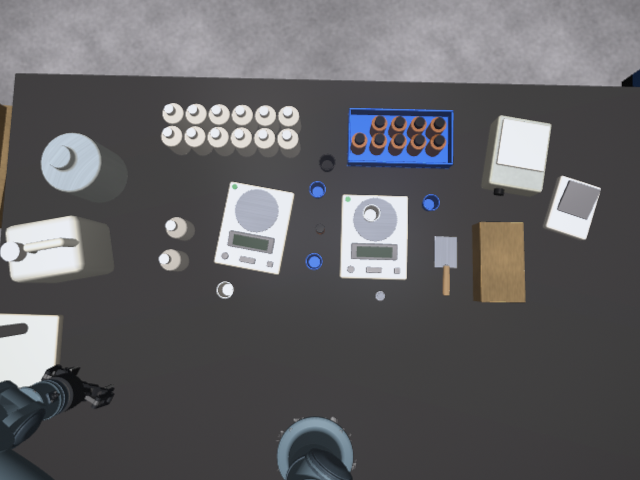

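View pics/scene0.png

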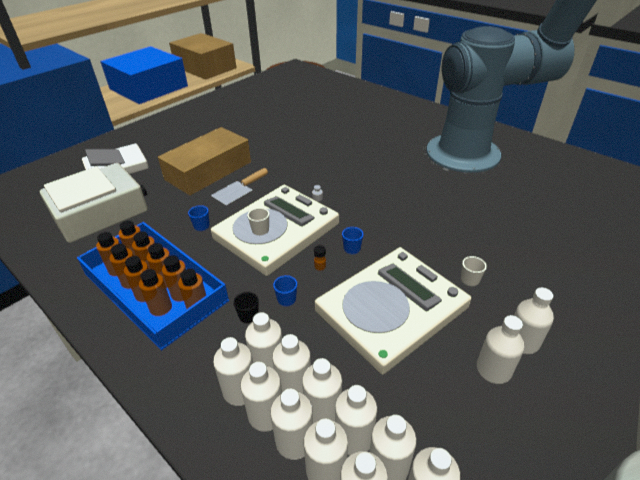

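View pics/wrist0.png

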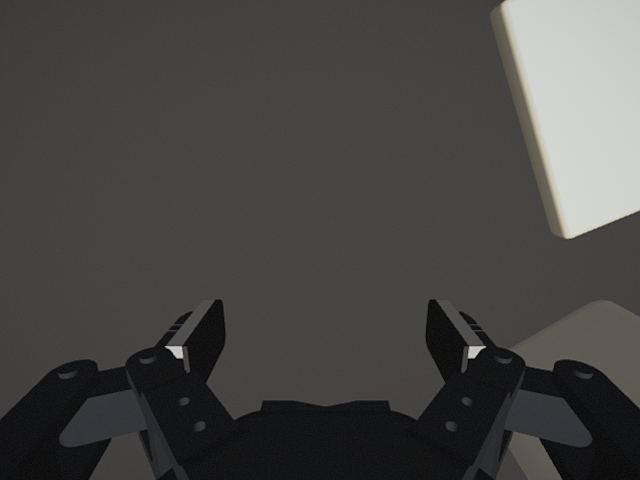

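The top view shows two cream balances. The left one (255,228) has an empty pan and the right one (374,237) has a white cup at (371,213).

Things that could be confused with the targets:
- **Round key:** candidates are the right balance's (351,270), the left balance's (225,256), and the weight at (380,296).
- **Bar key:** candidates are (374,270) on the right balance and (247,261) on the left.
- **Cup:** candidates are the white one at (371,213), cup2 at (225,290), and the blue ones at (318,190), (314,262) and (431,203).

I choose the right balance and will measure it in a close crop.

```bash
cat > h.py <<'E'
import numpy as np, cv2
def ray(d,uv,z,T=None):
    K=d["camera_matrix"]; T=d["extrinsics"] if T is None else T
    r=T[:3,:3]@np.linalg.inv(K)@np.array([uv[0],uv[1],1.]); c=T[:3,3]
    return c+r*(z-c[2])/r[2]
E
python3 - <<'E'
from h import *
d=np.load("top0.npz"); im=d["color"][:,:,::-1]
c=im[185:305,325:425]; cv2.imwrite("pics/crop0.png",cv2.resize(c,None,fx=5,fy=5,interpolation=cv2.INTER_CUBIC)[:600])
sub=im[262:280,343:406]; hsv=cv2.cvtColor(np.ascontiguousarray(sub),cv2.COLOR_BGR2HSV)
m=(hsv[:,:,2]<175).astype(np.uint8)
n,l,st,ce=cv2.connectedComponentsWithStats(m)
for i in range(1,n):
    if st[i,4]>15:
        uv=ce[i]+[343,262]; print(st[i],uv,ray(d,uv,50).round(1))
m=cv2.inRange(cv2.cvtColor(np.ascontiguousarray(im),cv2.COLOR_BGR2HSV),(0,0,150),(60,80,255))
m[:,:335]=0;m[:,415:]=0;m[:185]=0;m[285:]=0
cn=max(cv2.findContours(m,0,2)[0],key=cv2.contourArea); r=cv2.minAreaRect(cn); print(r,[ray(d,p,40).round(0) for p in cv2.boxPoints(r)])
E
```

```text
[23  6 15  5 18] [371.83333333 271.44444444] [ 517.8 -145.9   50. ]
[ 0 16 63  2 92] [368.64130435 278.68478261] [ 497.4 -137.4   50. ]
((373.9416809082031, 236.54119873046875), (66.62994384765625, 83.50878143310547), 1.6365771293640137) [array([499., -56.,  40.]), array([737., -57.,  40.]), array([ 737., -247.,   40.]), array([ 499., -243.,   40.])]
```

View pics/crop0.png

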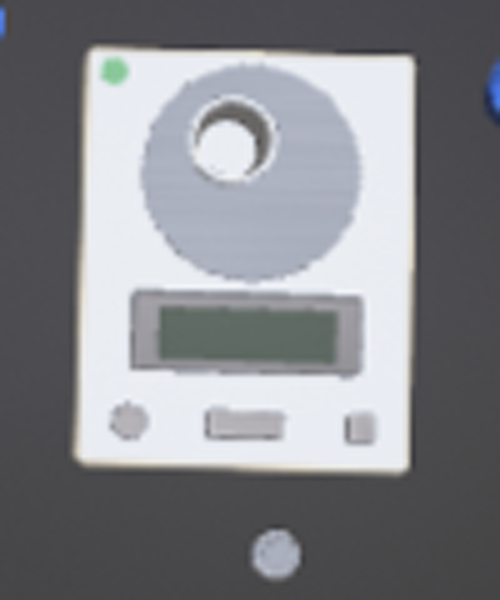

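The crop confirms the choice: cup on the pan, round key near (350.6,269), bar (374,270), square key (397,271), and the weight at (380,296) in front. Next I refine these with a better mask.

```bash
python3 - <<'E'
from h import *
d=np.load("top0.npz"); im=np.ascontiguousarray(d["color"][:,:,::-1])
hsv=cv2.cvtColor(im,cv2.COLOR_BGR2HSV)[262:277,344:404]
m=(hsv[:,:,2]<215).astype(np.uint8)
n,l,st,ce=cv2.connectedComponentsWithStats(m)
w=(230.-hsv[:,:,2]).clip(0)
for i in range(1,n):
    if st[i,4]>5:
        ys,xs=np.where(cv2.dilate((l==i).astype(np.uint8),np.ones((3,3)))>0); ww=w[ys,xs]
        uv=np.array([np.sum(xs*ww),np.sum(ys*ww)])/ww.sum()+[344,262]; print(st[i],uv,ray(d,uv,50).round(1))
for uv,z in [((380,296),38),((371,211),100)]: print(ray(d,uv,z).round(1))
s=np.load("scene0.npz"); cv2.imwrite("pics/scrop.png",cv2.resize(s["color"][170:270,200:350,::-1],None,fx=5,fy=5,interpolation=cv2.INTER_CUBIC))
def proj(d,p):
    T=np.linalg.inv(d["extrinsics"]); q=d["camera_matrix"]@(T[:3,:3]@p+T[:3,3]); return (q[:2]/q[2]).round(1)
for y in (-85,-150,-215): print(proj(s,np.array([523,y,50.])))
E
```

```text
[ 3  3  8  8 46] [350.20311027 268.87087653] [523.3 -85.3  50. ]
[22  5 16  6 95] [373.10153458 269.76140425] [ 522.6 -149.3   50. ]
[50  6  6  6 36] [396.23915237 270.53027245] [ 522.3 -213.9   50. ]
[ 450.  -171.2   38. ]
[ 680.5 -135.8  100. ]
[323.7 208.3]
[303.7 197.7]
[285.  187.8]
```

View pics/scrop.png

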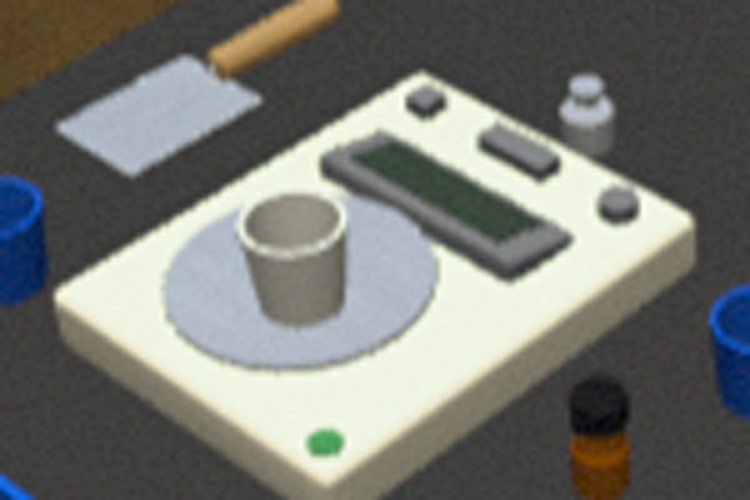

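The key spacing measures 64.0 and 64.6 mm against 65 mm specified, and the body measures 238 x 188 mm against 240 x 190. The scene view agrees too. I close the fingers and travel high to above the round key.

```bash
python3 -m crank '[[25,-55,0,0.1,0],[50,-110,0,0.2,0],[76,-165,0,0.3,0],[102,-220,0,0.43,0],[127,-275,0,0.43,0],[153,-330,0,0.43,0],[178,-385,0,0.43,0],[204,-440,0,0.43,0],[230,-495,0,0.43,0],[255,-550,0,0.43,0],[282.5,-607,0,0.43,0],[282.5,-607,0,0.43,0],[282.5,-607,0,0.43,0],[282.5,-607,0,0.43,0],[282.5,-607,-120,0.43,0],[282.5,-607,-120,0.43,0],[282.5,-607,-120,0.43,0],[282.5,-607,-120,0.43,0]]' 20
python3 - <<'E'
from h import *
from plant import sensors, viewer
from scipy.spatial.transform import Rotation as R
s=sensors.get_state(); print({k:np.round(v,2).tolist() for k,v in s.items()})
d=viewer.get_image("wrist"); T=np.eye(4);T[:3,:3]=R.from_euler("xyz",s["tool_rot"]).as_matrix();T[:3,3]=s["position"]
np.savez("w1.npz",T=T@d["T_tool_cam"],**d); cv2.imwrite("pics/w1.png",d["color"][:,:,::-1])
d=viewer.get_image("scene");cv2.imwrite("pics/s1.png",d["color"][:,:,::-1])
E
```

```text
time_s: 2.4
position: [523.8, -84.2, 286.8]
tool_rot: [-3.141, 0.002, 3.141]
contact_force: [0.5, 0.0, 0.0]
opening: -0.0
{'time_s': 2.4, 'joints': [-0.28, 0.35, -0.27, 0.95, 0.0, -0.28], 'qd': [-0.01, -0.02, 0.04, -0.01, -0.0, 0.0], 'effort': [0.1, -40.97, 22.96, 0.16, 0.0, 0.0], 'position': [523.79, -84.21, 286.85], 'tool_rot': [-3.14, 0.0, 3.14], 'contact_force': [0.46, 0.03, 0.02], 'moment': [-0.05, -0.02, -0.02], 'opening': -0.05}
```

View pics/w1.png

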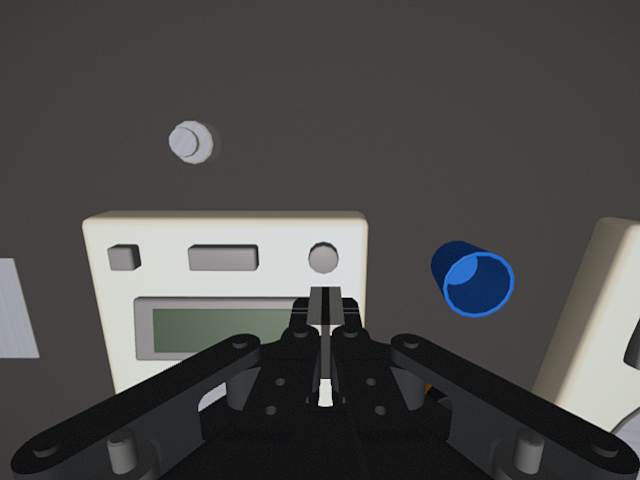

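View pics/s1.png

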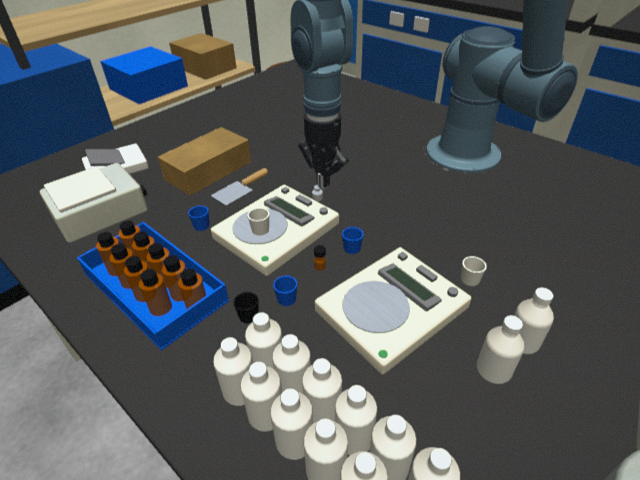

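The wrist view shows the round key at (323,257), directly ahead of the closed fingertips. The bar is at (223,257), the square key at (124,257) and the weight at (191,142). I check the key positions from this view.

```bash
python3 - <<'E'
from h import *
d=np.load("w1.npz"); im=np.ascontiguousarray(d["color"][:,:,::-1])
hsv=cv2.cvtColor(im,cv2.COLOR_BGR2HSV)
# top faces of keys
for n,(x0,x1) in dict(on=(300,345),tare=(180,265),mode=(100,148)).items():
    g=hsv[232:280,x0:x1]; print(n,g[::4,(x1-x0)//2,2].tolist())
    m=((g[:,:,2]<200)).astype(np.uint8)
    k,l,st,ce=cv2.connectedComponentsWithStats(m); i=1+np.argmax(st[1:,4])
    c=ce[i]+[x0,232]; print(st[i]+[x0,232,0,0,0],c,ray(d,c,49,d["T"]).round(1))
E
```

```text
on [218, 219, 225, 50, 172, 168, 163, 158, 153, 152, 138, 220]
[308 241  31  33 815] [323.03680982 257.20613497] [523.7 -85.8  49. ]
tare [218, 217, 218, 128, 101, 158, 154, 152, 150, 148, 219, 218]
[ 187  244   73   27 1899] [223.21695629 256.99789363] [ 523.6 -150.1   49. ]
mode [216, 216, 216, 118, 105, 144, 146, 144, 145, 143, 218, 216]
[107 243  35  28 860] [124.08837209 256.70813953] [ 523.4 -213.8   49. ]
```

Both views agree within about 1 mm: on key at (523.5,-85.5), tare key at (523.3,-149.8). I descend to just above the round key.

```bash
python3 -m crank '[[0,-1,-20,0,0],[0,-1,-40,0,0],[0,-1,-50,0,0],[0,-1,-56,0,0],[0,-1,-56,0,0],[0,-1,-56,0,0]]'
python3 - <<'E'
from h import *
from plant import sensors, viewer
s=sensors.get_state(); print(s["position"],s["contact_force"])
d=viewer.get_image("wrist");cv2.imwrite("pics/w2.png",d["color"][:,:,::-1])
d=viewer.get_image("scene");cv2.imwrite("pics/s2.png",cv2.resize(d["color"][130:250,240:390,::-1],None,fx=4,fy=4))
E
```

```text
time_s: 3.25
position: [523.5, -85.9, 229.4]
tool_rot: [-3.141, 0.001, 3.14]
contact_force: [0.5, 0.1, -0.1]
opening: -0.0
[523.54748791 -85.86989988 229.44710018] [ 0.51700568  0.09082714 -0.14632298]
```

View pics/w2.png

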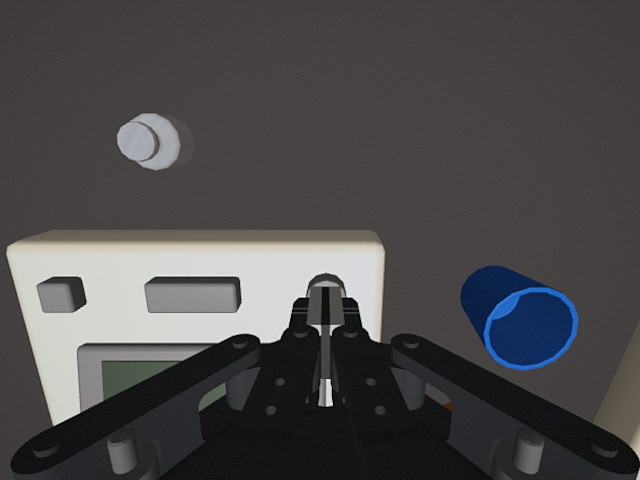

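View pics/s2.png

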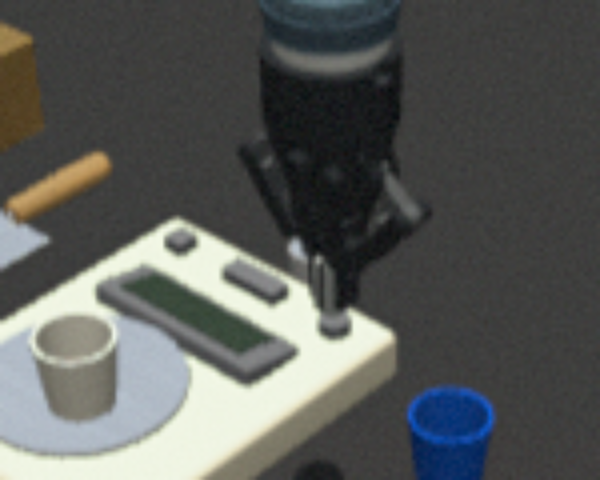

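The fingertips are over the round key, with its near edge just visible at (326,280) and about 6 mm of clearance. I press in small steps.

```bash
python3 -m crank '[[0,0,-4,0,0],[0,0,-6,0,0],[0,0,-8,0,0],[0,0,-8,0,0],[0,0,-8,0,0]]'
```

```text
time_s: 3.98
position: [523.2, -85.8, 220.9]
tool_rot: [3.142, 0.0, 3.14]
contact_force: [-0.9, 0.1, 3.4]
opening: 0.5
```

At 3.4 N the key is about 2 mm down. I press about 2 mm more, expecting 5.2 N, which gives about 4 mm.

```bash
python3 -m crank '[[0,0,-1,0,0],[0,0,-2,0,0],[0,0,-2,0,0],[0,0,-2,0,0]]'
```

```text
time_s: 4.47
position: [523.2, -85.8, 218.9]
tool_rot: [3.142, 0.0, 3.14]
contact_force: [-1.5, 0.3, 5.0]
opening: 0.1
```

```bash
python3 -m crank '[[0,0,-0.6,0,0],[0,0,-0.6,0,0],[0,0,-0.6,0,0]]'; python3 -m crank '[[0,0,5,0,0],[0,0,12,0,0],[0,0,25,0,0],[0,0,30,0,0],[0,0,30,0,0],[0,0,30,0,0]]'
```

```text
time_s: 4.85
position: [523.2, -85.8, 218.4]
tool_rot: [3.142, 0.0, 3.14]
contact_force: [-1.4, -0.0, 7.5]
opening: 0.1
time_s: 5.6
position: [523.0, -85.7, 247.9]
tool_rot: [3.141, -0.0, 3.14]
contact_force: [-0.1, -0.0, 0.5]
opening: -0.4
```

At 7.5 N the key reached its stop, so it was fully pressed, and it is now released. I move over the bar key.

```bash
python3 -m crank '[[0,-32,0,0,0],[0,-64,0,0,0],[0,-64,0,0,0],[0,-64,-10,0,0],[0,-64,-18,0,0],[0,-64,-18,0,0],[0,-64,-18,0,0]]'
python3 - <<'E'
from h import *
from plant import sensors, viewer
d=viewer.get_image("wrist");cv2.imwrite("pics/w3.png",d["color"][:,:,::-1])
d=viewer.get_image("scene");cv2.imwrite("pics/s3.png",cv2.resize(d["color"][130:250,240:390,::-1],None,fx=4,fy=4))
E
```

```text
time_s: 6.48
position: [523.1, -149.3, 230.0]
tool_rot: [3.141, -0.0, 3.141]
contact_force: [0.3, -0.7, 0.5]
opening: -0.2
```

View pics/w3.png

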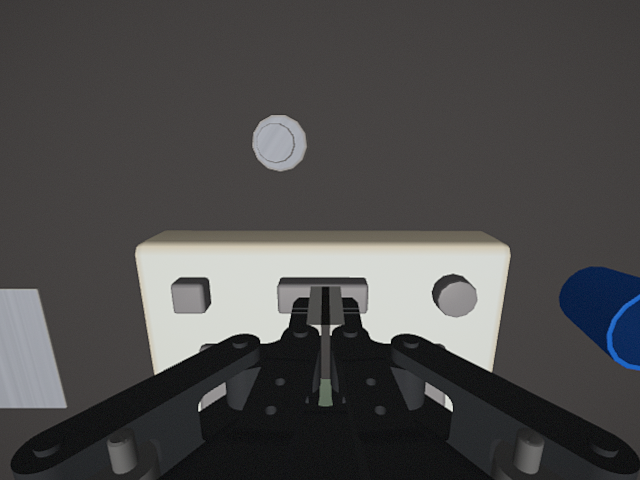

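View pics/s3.png

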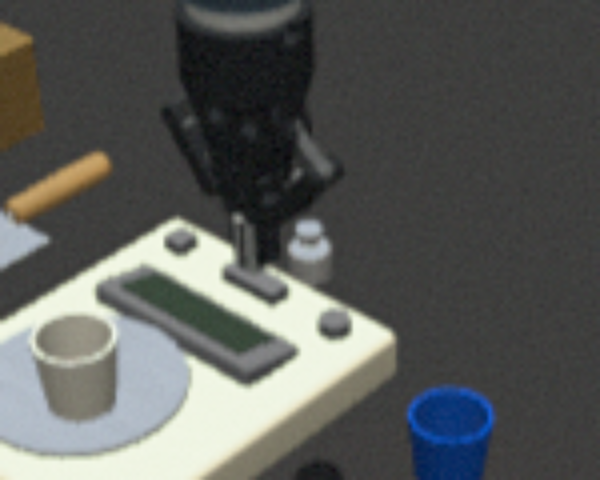

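The fingertips at (325,290) are centred on the bar key (278–368). The round key at (455,295) is up again. I press to the height that worked on the round key.

```bash
python3 -m crank '[[0,0,-4,0,0],[0,0,-6,0,0],[0,0,-8,0,0],[0,0,-9,0,0],[0,0,-9,0,0],[0,0,-9,0,0]]'
```

```text
time_s: 7.32
position: [523.1, -149.7, 221.3]
tool_rot: [3.142, -0.0, 3.14]
contact_force: [-1.6, 0.2, 3.3]
opening: 0.0
```

```bash
python3 -m crank '[[0,0,-1,0,0],[0,0,-2,0,0],[0,0,-2.6,0,0],[0,0,-2.6,0,0],[0,0,-2.6,0,0]]'
```

```text
time_s: 7.95
position: [523.1, -149.8, 218.7]
tool_rot: [3.142, -0.0, 3.14]
contact_force: [-2.3, 0.7, 5.3]
opening: 0.0
```

5.3 N at 218.7 mm is about 4.3 mm down. I nudge slightly further to confirm the stop, then withdraw upward.

```bash
python3 -m crank '[[0,0,-0.5,0,0],[0,0,-0.5,0,0],[0,0,-0.5,0,0]]'; python3 -m crank '[[0,0,5,0,0],[0,0,12,0,0],[0,0,40,0,0],[0,0,90,0,0],[0,0,140,0,0],[0,0,180,0,0],[-60,0,180,0,0],[-100,0,180,0,0],[-100,0,180,0,0],[-100,0,180,0,0],[-100,0,180,0,0]]'
python3 - <<'E'
from h import *
from plant import sensors, viewer
s=sensors.get_state(); print(s["position"],s["contact_force"])
for n in("top","scene"):
    d=viewer.get_image(n); a=np.load(n+"0.npz")["color"]
    df=(np.abs(d["color"].astype(int)-a).max(2)>40).astype(np.uint8)
    cv2.imwrite(f"pics/{n}4.png",np.hstack([cv2.resize(d["color"][:,:,::-1],(400,300)),cv2.resize(cv2.cvtColor(df*255,cv2.COLOR_GRAY2BGR),(400,300))]))
    if n=="scene": cv2.imwrite("pics/s4.png",cv2.resize(d["color"][170:270,200:350,::-1],None,fx=5,fy=5))
E
```

```text
time_s: 8.32
position: [523.1, -149.7, 218.4]
tool_rot: [3.142, 0.0, 3.14]
contact_force: [-2.9, 0.9, 7.9]
opening: -0.0
time_s: 9.7
position: [424.2, -150.0, 398.1]
tool_rot: [-3.141, 0.001, 3.14]
contact_force: [-0.8, 0.5, -0.3]
opening: -0.2
[ 424.16003763 -149.97263858  398.07998117] [-0.7834602   0.5191945  -0.34674135]
```

View pics/scene4.png

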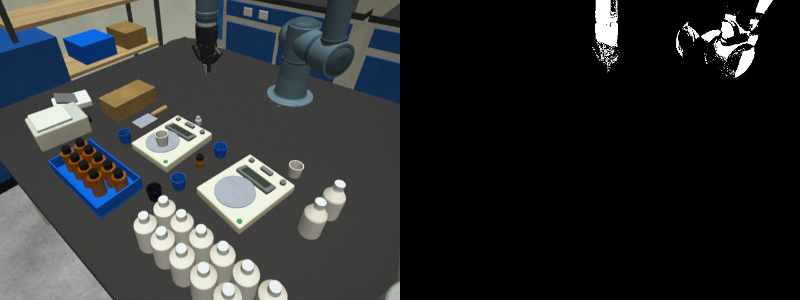

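View pics/top4.png

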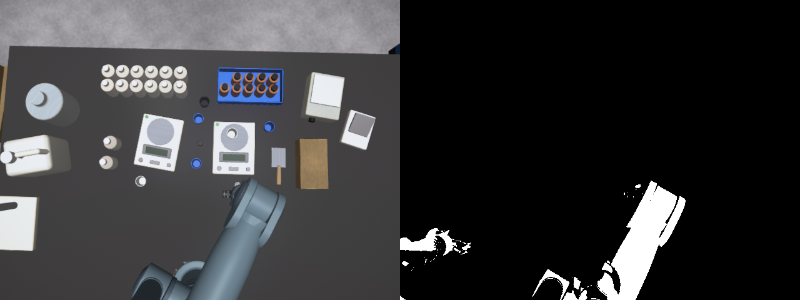

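View pics/s4.png

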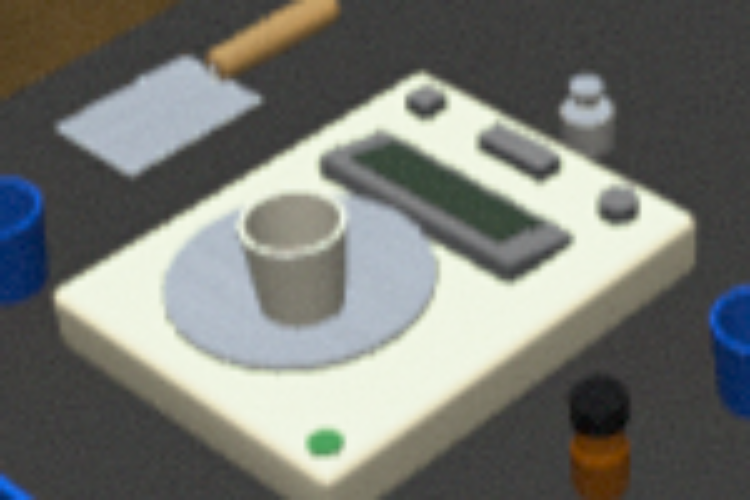

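The difference images show changes only where the robot is. In the crop, the keys at (425,100), (519,152) and (618,203), the cup, and the weight are all as they were at the start. I hand the job in.

```bash
python3 -c "
from plant import order; print(order.sign_off())"
```

```text
the job is handed in; nothing more can be done
None
```

I pressed the round key and then the bar key on the balance with the cup, using closed fingertips, then withdrew and handed the job in at about 10 s. `sign_off` gives no verdict.

- **Presses:** Each key went down to its stop, with a last reading of 7.5 N for the round key and 7.9 N for the bar key, under the 20 N limit. The round key was seen up again before I pressed the bar.
- **Final check:** Compared with the start, the scene and top views changed only where the robot is. All the keys look up, and the cup and weight are where they were. The top view is partly blocked by the arm near the robot; the scene view shows the balance and the weight clearly.
- **Disagreements:** None of the checks failed. The two views placed the keys within about 1 mm of each other. After withdrawing, the force sensor still read up to 0.8 N in free air, which I take as sensor offset.

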